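Angle a spirit level past the post into its display bay

TASK

Push the yellow spirit level across the counter into the plywood display bay, angling its right-hand end in behind the steel post and then swinging the left-hand end in, until its whole long side lies flat against the bay's back board. Push it along with the fingers without picking it up or tipping it: it stays flat on the counter. Leave the tape measure, carton and screwdriver where they are, and finish with the hand clear of everything.

Things in the scene. Friction and masses are not known exactly. Their poses are not given: they have to be found in the camera images.
- level: Yellow spirit level with black end caps and a green vial, lying flat on the counter, loose, about 0.35 kg: 46 mm wide (its x) by 300 mm long (its y) by 22 mm high. Origin at the centre of its underside. It starts in front of the bay (on the robot's side), shifted to the left, roughly parallel to the mouth, its x roughly along the bay's x.
- level_end_r (a point): Centre of the level's right-hand end face as seen from the robot (level frame x 0, y -150 mm, z 11 mm).
- level_end_l (a point): Centre of the level's left-hand end face as seen from the robot (level frame x 0, y +150 mm, z 11 mm).
- bay: Fixed plywood display bay with a red floor (the counter itself, no step), three walls 32 mm high and 15 mm thick, open above and towards the robot. Origin on the counter at the middle of the mouth; x points into the bay, y to the left along the mouth. Inner face of the back board at x = 105 mm, inner faces of the side walls at y = +185 and -185 mm; the side walls begin at the mouth line x = 0.
- post: Fixed upright steel post, 24 mm in diameter and 55 mm high, with a black band, standing on the mouth line of the bay (bay x = 0) 55 to 80 mm right of its middle, so that the opening to its left is shorter than the level, while behind it 93 mm of depth are free. Origin at the centre of its foot.
- tape: Bystander: loose yellow tape measure, 58 x 62 x 34 mm high, on the counter to the right, in front of the bay. Origin at the centre of its underside.
- carton: Bystander: loose carton of screws, 55 x 85 x 45 mm high, behind the bay's back board. Origin at the centre of its underside.
- driver: Bystander: loose red-handled screwdriver 200 mm long, lying to the left of the bay. Origin under its middle.
Mind the look-alikes: they are no part of the job. There is more than one size of the post; the job needs the larger.

How it is judged:
By the outcome, as a careful person would: the job done as asked, in the order asked, and still so for the second after the job is handed in, with the robot touching nothing.
It also fails if it takes over 64 s, if anything falls off the work surface, if the arm or the gripper's body presses on something with over 40 N, if the wrist force passes 120 N, or if a joint passes its speed limit or range.

ROBOT

A 7-joint arm with a two-finger parallel gripper is mounted at the origin on the work surface. World frame = base frame: x ahead of the robot, y to its left, z up, the work surface at z = 0. Lengths are in m, angles in rad, forces in N, time in s.
With the tool pointing down it reaches from about 0.425 to 0.875 m from the base axis. Payload 8.4 kg.
Tool frame: the origin (TCP) lies midway between the tips of the shut fingers; the grasp point (between the pads) lies 19 mm behind it; z points along the fingers, y is the direction in which the jaws open and shut (so a half turn about z gives the same grasp; the last joint's range is limited). The gripper opens to 87 mm and grips with 3 to 60 N. Pads are 19 mm wide; open, the fingers measure 117 mm over their backs; the gripper's body (75 mm by 190 mm) begins 51 mm behind the grasp point.
Start: joints at [1.152, 0.333, 0.04, 1.465, -0.013, 1.343, -0.059], TCP at [0.204, -0.617, 0.223] pointing down, gripper open.
Joint ranges: [-2.58, 2.58], [-0.38, 2.09], [-1.3, 1.39], [0.25, 2.4], [-1.5, 4.64], [0.08, 2.09], [-2.65, 2.65]. Speed limits (rad/s): [2.22, 2.22, 2.79, 2.79, 3.14, 3.14, 3.14].

INTERFACE

Orientations are given as [roll, pitch, yaw] about the fixed x, y, z axes, in that order (R = Rz(yaw) Ry(pitch) Rx(roll)).
In Python, from cell import arm gives the robot as it stands. The module is installed in compiled form; this text tells all that it offers.
- The arm moves only by the tool send_rows, never from a script. Its argument "rows" is a list of rows, each an object with "delta_pos": the shift along the tool's x, y, z in m, a list of three; "rot": the turn, a rotation vector about the tool's x, y, z in rad, a list of three; "claw": the closure, from 0 (fully open) to 1 (shut). A call has 1 to 12 rows; each row shifts and turns the pose as measured when the row begins, along the tool's axes as they then stand; what a row does not reach is not made up. A row lasts 1/8 s, in which the tool goes at most 62.5 mm and 10.7 degrees, less where a joint would pass 70% of its speed; a pose out of reach is approached as far as the arm can. A call with a gripper value outside its range is refused whole. The fingers move at their own pace and stop on an object; the grip force is fixed at half the most. Time passes only in rows, so rows that do not move let the fingers close. It gives the time, the measured TCP pose, the force and the opening at its end, in the units of the state.
- arm.observe(): the state, without advancing time (a new reading comes with each control period).
- arm.capture(name): name is "scene" or "top" or "wrist"; returns a dict with "pixels" (420x560x3 uint8, red, green, blue), "vertical_fov" (degrees; the focal length in pixels is half the picture's height over the tangent of half this angle, whatever the lens; pixels are square), "cx", "cy" (the principal point, pixels), "k1" (the pictures are not rectified: a ray, as slopes to the right and down, at radius r is drawn at 1 + k1 r^2 times it, then the intrinsics apply), "view" (4x4, takes a point from world to camera coordinates). Camera axes: x right, y down, z forward; pixel columns grow to the right and rows downward; lengths in m; the calibration is good to about 2 mm. A picture is of the moment at which its call begins. There is no depth.
- arm.hand_in(): hands the job in, once; it reports no verdict.
The state is a dict: "time": time; "q": joint angles; "dq": joint speeds; "joint_efforts": joint torques, N m; "tcp_pos": TCP position; "tcp_rot": TCP orientation; "force": force on the tool from outside, world axes, zero at the start; "wrist_torque": the same for the moment, N m; "gripper_width": finger opening in m.
Only numpy, scipy, OpenCV 4.12 (cv2) and the standard library are available. Lean on these libraries where they do the work, as an engineer would, in place of code of your own. Each camera call takes 0.05 s, during which the arm holds its last target. There are 200 camera calls.

## Working session

There is one attempt and no reset: what is moved stays moved. The work goes in short steps, Python scripts to look and compute and a tool call to move; the robot and the scene stay as the last step left them, time stands still between calls to the robot, and variables do not carry over. Pictures are saved under pics/ and viewed, about 8 in all and at most 12, crops included, and the job is handed in when it is done.

Besides the shell and the picture viewer there is one more tool, called after ">>>" in YAML: its name, and indented under it one key for each argument. send_rows: Moves the arm, as the interface text tells. Its arguments: {"type":"object","properties":{"rows":{"type":"array","items":{"type":"object","properties":{"delta_pos":{"type":"array","items":{"type":"number"}},"rot":{"type":"array","items":{"type":"number"}},"claw":{"type":"number"}}}}},"required":["rows"]}

```bash
mkdir -p pics; cat > h.py <<'E'
import numpy as np, cv2
from cell import arm
def cap(n,save=None):
    c=arm.capture(n)
    if save: cv2.imwrite('pics/'+save,c['pixels'][:,:,::-1])
    return c
def K(c):
    f=210/np.tan(np.radians(c['vertical_fov'])/2); return f
def ray(c,uv,z):
    f=K(c);d=(np.array(uv,float)-[c['cx'],c['cy']])/f
    s=d.copy()
    for _ in range(20): s=d/(1+c['k1']*(s@s))
    V=np.array(c['view']);R=V[:3,:3];o=-R.T@V[:3,3]
    r=R.T@np.array([s[0],s[1],1]); return o+r*(z-o[2])/r[2]
def proj(c,p):
    V=np.array(c['view']);q=V[:3,:3]@p+V[:3,3];s=q[:2]/q[2]
    return s*(1+c['k1']*(s@s))*K(c)+[c['cx'],c['cy']]
E
python3 - <<'E'
from h import *
a=cap('top','top0.png');b=cap('scene','scene0.png')
cv2.imwrite('pics/both0.png',cv2.resize(np.hstack([a['pixels'],b['pixels']])[:,:,::-1],(800,300)))
for c in(a,b): V=np.array(c['view']);print(c['vertical_fov'],c['k1'],-V[:3,:3].T@V[:3,3])
print(arm.observe())
E
```

```text
47.96751692790556 -0.12262812725977112 [0.44731799 0.01768668 1.24304175]
56.08664320575151 -0.03208971207422528 [ 1.1468744  -0.39565978  0.51814726]
{'time': 0.1, 'q': array([ 1.1517996 ,  0.33386131,  0.03987836,  1.46620541, -0.01338243,
        1.34326189, -0.05847029]), 'dq': array([ 4.17057659e-05, -1.80140303e-03, -1.06809118e-03, -1.95757103e-03,
       -5.13808705e-04,  1.56240086e-03, -6.96402203e-04]), 'joint_efforts': array([ 4.61592062e-03, -6.57811975e+01,  1.34036221e+00, -4.04707003e+01,
       -5.96672622e-02,  4.09308553e-02,  3.02002221e-06]), 'tcp_pos': array([ 0.20417621, -0.61665447,  0.22172361]), 'tcp_rot': array([-3.14012713e+00,  1.17597443e-04,  3.19809821e-01]), 'force': array([0.22685794, 0.44233219, 0.26114531]), 'wrist_torque': array([-0.01862229, -0.00668737,  0.04194002]), 'gripper_width': 0.08697950093061915}
```

View pics/top0.png

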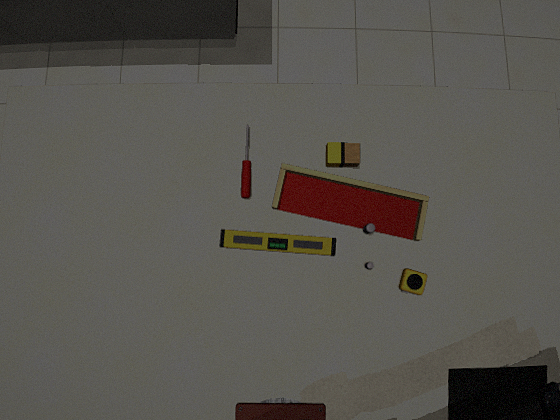

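View pics/scene0.png

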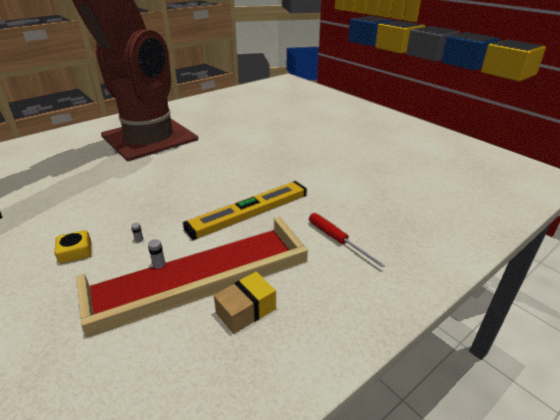

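The top view shows the level at (278,243), the bay's red floor at (350,205), the large post at (369,229) on the mouth line, a small look-alike post at (369,265), the tape at (414,282), the carton at (343,154) and the driver at (246,175). Look-alikes: yellow tape and carton against the level, and the small post against the large one. The post on the mouth line is the real one, but the small one is an obstacle.

```bash
cat >> h.py <<'E'
def comp(m,uv):
    m=cv2.morphologyEx(m.astype(np.uint8),cv2.MORPH_CLOSE,np.ones((3,3)))
    n,l=cv2.connectedComponents(m); 
    k=l[max(0,uv[1]-12):uv[1]+13,max(0,uv[0]-12):uv[0]+13].ravel();k=k[k>0]
    return (l==np.bincount(k).argmax())
def plane(c,m,z):
    ct=max(cv2.findContours(m.astype(np.uint8),cv2.RETR_EXTERNAL,cv2.CHAIN_APPROX_NONE)[0],key=cv2.contourArea)[:,0]
    return np.array([ray(c,p,z)[:2] for p in ct])
def rect(c,m,z):
    return cv2.minAreaRect((plane(c,m,z)*1000).astype(np.float32))
E
python3 - <<'E'
from h import *
c=cap('top');p=c['pixels'];hsv=cv2.cvtColor(p,cv2.COLOR_RGB2HSV).astype(int)
H,S,V=hsv[...,0],hsv[...,1],hsv[...,2]
y=(H>18)&(H<36)&(S>150)&(V>70)
m=comp(y,(278,243)); r=rect(c,m,.022);print('level yellow',r,cv2.boxPoints(r).round())
for uv in [(221,238),(335,247),(220,230),(334,255)]:print('end',uv,ray(c,uv,.022))
red=((H<8)|(H>172))&(S>150)&(V>50)
m=comp(red,(340,205)); r=rect(c,m,0);print('red',r,cv2.boxPoints(r).round())
for uv,z in [((369,227),.055),((370,232),0),((369,263),.03),((414,282),.034),((343,154),.045),((246,175),.01)]:print(uv,ray(c,uv,z).round(3))
im=p[120:300,200:440,::-1];im=cv2.convertScaleAbs(im,alpha=1.7)
cv2.imwrite('pics/crop.png',cv2.resize(im,(800,600),interpolation=cv2.INTER_CUBIC))
E
```

```text
level yellow ((527.4078369140625, 11.146331787109375), (278.2711181640625, 45.00614929199219), 86.20652770996094) [[ 496. -126.]
 [ 541. -129.]
 [ 559.  148.]
 [ 514.  151.]]
end (221, 238) [0.5364748  0.15755828 0.022     ]
end (335, 247) [ 0.51578774 -0.13824795  0.022     ]
end (220, 230) [0.557284   0.16063223 0.022     ]
end (334, 255) [ 0.49506815 -0.13555888  0.022     ]
red ((628.4517211914062, -178.89158630371094), (370.3329772949219, 104.97704315185547), 77.5865478515625) [[ 537. -348.]
 [ 640. -371.]
 [ 720.   -9.]
 [ 617.   13.]]
(369, 227) [ 0.565 -0.221  0.055]
(370, 232) [ 0.557 -0.235  0.   ]
(369, 263) [ 0.475 -0.225  0.03 ]
(414, 282) [ 0.426 -0.341  0.034]
(343, 154) [ 0.757 -0.158  0.045]
(246, 175) [0.706 0.096 0.01 ]
```

View pics/crop.png

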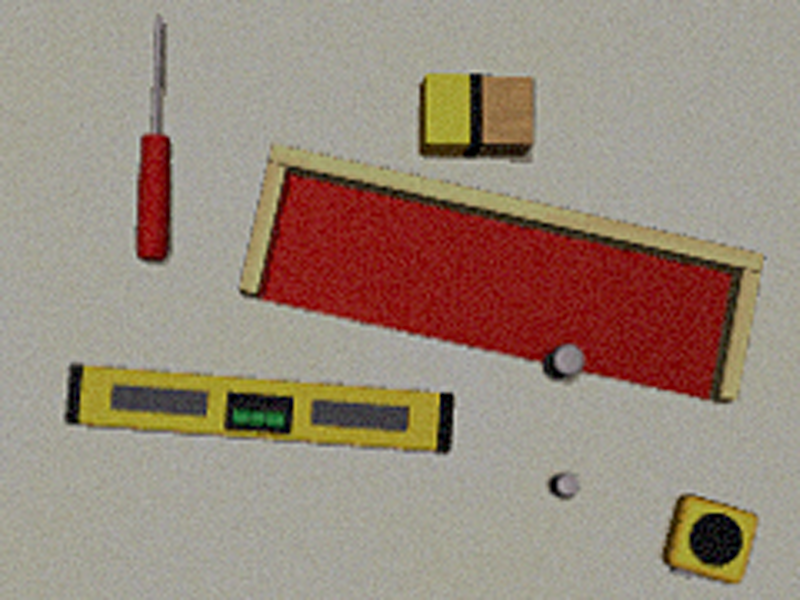

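Sizes check out: the red floor measures 370 x 105 mm and the level is 45 mm wide. The level is at about (0.526, 0.010) with yaw -3.8°. The bay origin is at (0.577, -0.1675) with yaw -12.4°, and the large post is at bay (0, about -58). The small post at (0.475, -0.225) is a bystander to avoid. First move is to the near side of the level, by its right end.

>>> send_rows:
  rows:
    - {"delta_pos": [0.041, -0.041, 0], "rot": [0, 0, 0], "claw": 1}
    - {"delta_pos": [0.041, -0.041, 0], "rot": [0, 0, 0], "claw": 1}
    - {"delta_pos": [0.041, -0.041, 0], "rot": [0, 0, 0], "claw": 1}
    - {"delta_pos": [0.041, -0.041, 0], "rot": [0, 0, 0], "claw": 1}
    - {"delta_pos": [0.041, -0.041, 0], "rot": [0, 0, 0], "claw": 1}
    - {"delta_pos": [0.041, -0.041, 0], "rot": [0, 0, 0], "claw": 1}
    - {"delta_pos": [0.041, -0.041, 0], "rot": [0, 0, 0], "claw": 1}
    - {"delta_pos": [0.041, -0.041, 0], "rot": [0, 0, 0], "claw": 1}
    - {"delta_pos": [0, 0, 0], "rot": [0, 0, 0.13], "claw": 1}
    - {"delta_pos": [0, 0, 0], "rot": [0, 0, 0.13], "claw": 1}
    - {"delta_pos": [0, 0, 0], "rot": [0, 0, 0.13], "claw": 1}

```text
time: 1.52
tcp_pos: [0.4174, -0.1872, 0.2194]
tcp_rot: [-3.14, 0.003, -0.079]
force: [-0.2, 0.4, 0.2]
gripper_width: 0.0006
```

```bash
cat >> h.py <<'E'
O=np.array([.577,-.1675]);BY=-.2167
def Rz(a): return np.array([[np.cos(a),-np.sin(a)],[np.sin(a),np.cos(a)]])
def b2w(p): return O+Rz(BY)@np.array(p)
def w2b(p): return Rz(BY).T@(np.array(p)[:2]-O)
def goto(t,z,yaw):
    "tool-axis delta (translation at present orientation) and turn about tool z"
    s=arm.observe();p=np.array(s['tcp_pos']);ps=s['tcp_rot'][2]
    d=np.array(t)-p[:2];X=np.array([np.cos(ps),np.sin(ps)]);Y=np.array([np.sin(ps),-np.cos(ps)])
    print('t',round(s['time'],2),'tcp',p.round(4),'rot',np.round(s['tcp_rot'],3),'q7',s['q'][6].round(2),'F',np.round(s['force'],1))
    w=(yaw-ps+np.pi)%(2*np.pi)-np.pi
    print('delta tool',(d@X).round(4),(d@Y).round(4),round(p[2]-z,4),'turn z',round(-w,3))
E
python3 - <<'E'
from h import *
goto((.47,-.097),.10,-.066)
E
```

```text
t 1.52 tcp [ 0.4174 -0.1872  0.2194] rot [-3.14e+00  3.00e-03 -7.90e-02] q7 -1.31 F [-0.2  0.4  0.2]
delta tool 0.0453 -0.094 0.1194 turn z -0.013
```

>>> send_rows:
  rows:
    - {"delta_pos": [0.02, -0.047, 0.04], "rot": [0, 0, 0], "claw": 1}
    - {"delta_pos": [0.02, -0.047, 0.04], "rot": [0, 0, 0], "claw": 1}
    - {"delta_pos": [0, 0, 0.04], "rot": [0, 0, 0], "claw": 1}
    - {"delta_pos": [0, 0, 0.04], "rot": [0, 0, 0], "claw": 1}
    - {"delta_pos": [0, 0, 0.04], "rot": [0, 0, 0], "claw": 1}
    - {"delta_pos": [0, 0, 0.01], "rot": [0, 0, 0], "claw": 1}

```text
time: 2.28
tcp_pos: [0.4661, -0.0962, 0.0068]
tcp_rot: [-3.141, -0.001, -0.082]
force: [-0.6, 0.1, 0.6]
gripper_width: 0.0005
```

```bash
python3 - <<'E'
from h import *
goto((.475,-.097),.008,-.066)
E
```

```text
t 2.27 tcp [ 0.4661 -0.0962  0.0068] rot [-3.141e+00 -1.000e-03 -8.200e-02] q7 -1.67 F [-0.6  0.1  0.6]
delta tool 0.009 0.0001 -0.0012 turn z -0.016
```

>>> send_rows:
  rows:
    - {"delta_pos": [0.01, 0, 0], "rot": [0, 0, 0], "claw": 1}
    - {"delta_pos": [0.01, 0, 0], "rot": [0, 0, 0], "claw": 1}
    - {"delta_pos": [0.01, 0, 0], "rot": [0, 0, -0.05], "claw": 1}
    - {"delta_pos": [0.01, 0, 0], "rot": [0, 0, -0.05], "claw": 1}
    - {"delta_pos": [0.01, 0, 0], "rot": [0, 0, -0.05], "claw": 1}
    - {"delta_pos": [0.01, 0, 0], "rot": [0, 0, -0.05], "claw": 1}
    - {"delta_pos": [0.01, 0, 0], "rot": [0, 0, -0.05], "claw": 1}

```text
time: 3.15
tcp_pos: [0.5468, -0.1, 0.0164]
tcp_rot: [3.135, -0.012, 0.172]
force: [-0.9, 0.5, -1.0]
gripper_width: 0.0003
```

```bash
cat >> h.py <<'E'
def level(save=None):
    "level pose: ends of the yellow body's long sides in the top view (body 278 mm between caps)"
    c=cap('top',save);p=c['pixels'];h=cv2.cvtColor(p,cv2.COLOR_RGB2HSV).astype(int)
    y=((h[...,0]>18)&(h[...,0]<36)&(h[...,1]>150)&(h[...,2]>70)).astype(np.uint8)
    y=cv2.morphologyEx(y,cv2.MORPH_CLOSE,np.ones((5,5)))
    n,l,st,_=cv2.connectedComponentsWithStats(y)
    for i in range(1,n):
        if st[i,4]<100: continue
        r=rect(c,l==i,.022)
        (a,b),(w,hh),an=r
        L=max(w,hh)
        if L<90: continue
        yaw=np.radians(an if hh>w else an+90); yaw=(yaw+np.pi/2)%np.pi-np.pi/2
        pb=w2b(np.array([a,b])/1000)
        print('level world',round(a,1),round(b,1),'size',round(L,1),round(min(w,hh),1),'yaw',round(yaw,3),'| bay',(pb*1000).round(1),'angle',round(np.degrees(yaw-BY),1))
    return c
E
python3 - <<'E'
from h import *
level('t1.png')
goto((.475,-.097),.008,-.066)
E
```

```text
level world 546.1 44.2 size 218.6 45.1 yaw 0.227 | bay [-75.7 200.1] angle 25.4
t 3.2 tcp [ 0.5484 -0.0997  0.0169] rot [ 3.135 -0.014  0.175] q7 -1.48 F [ 1.7 -0.8  0.9]
delta tool -0.0718 -0.0154 0.0089 turn z 0.241
```

View pics/t1.png

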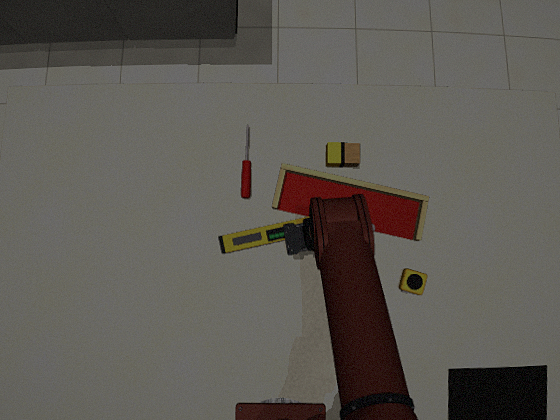

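Only the level's left half is in view. From its left end, the level is at about bay (-63, 173), angle 25.4°, as planned. Next: lift off, go round to the left end and turn the tool.

>>> send_rows:
  rows:
    - {"delta_pos": [-0.02, 0, 0], "rot": [0, 0, 0], "claw": 1}
    - {"delta_pos": [0, 0, -0.04], "rot": [0, 0, 0], "claw": 1}
    - {"delta_pos": [0, 0, -0.04], "rot": [0, 0, 0], "claw": 1}
    - {"delta_pos": [0.006, -0.048, 0], "rot": [0, 0, 0], "claw": 1}
    - {"delta_pos": [0.006, -0.048, 0], "rot": [0, 0, 0], "claw": 1}
    - {"delta_pos": [0.006, -0.048, 0], "rot": [0, 0, 0], "claw": 1}
    - {"delta_pos": [0.006, -0.048, 0], "rot": [0, 0, 0], "claw": 1}
    - {"delta_pos": [0.006, -0.048, 0], "rot": [0, 0, 0], "claw": 1}
    - {"delta_pos": [0.006, -0.048, 0], "rot": [0, 0, 0], "claw": 1}

```text
time: 4.32
tcp_pos: [0.5256, 0.1899, 0.1109]
tcp_rot: [3.13, -0.036, 0.155]
force: [1.2, 0.2, -0.2]
gripper_width: 0.0002
```

>>> send_rows:
  rows:
    - {"delta_pos": [0, 0, 0], "rot": [0, 0, -0.18], "claw": 0.9}
    - {"delta_pos": [0, 0, 0], "rot": [0, 0, -0.18], "claw": 0.9}
    - {"delta_pos": [0, 0, 0], "rot": [0, 0, -0.18], "claw": 0.9}
    - {"delta_pos": [0, 0, 0], "rot": [0, 0, -0.18], "claw": 0.9}
    - {"delta_pos": [0, 0, 0], "rot": [0, 0, -0.18], "claw": 0.9}
    - {"delta_pos": [0, 0, 0], "rot": [0, 0, -0.18], "claw": 0.9}
    - {"delta_pos": [0, 0, 0], "rot": [0, 0, -0.18], "claw": 0.9}
    - {"delta_pos": [0, 0, 0], "rot": [0, 0, -0.18], "claw": 0.9}
    - {"delta_pos": [0, 0, 0], "rot": [0, 0, -0.15], "claw": 0.9}

```text
time: 5.45
tcp_pos: [0.5325, 0.1983, 0.1242]
tcp_rot: [3.088, 0.013, 1.791]
force: [-0.0, -0.1, -0.1]
gripper_width: 0.0087
```

```bash
python3 - <<'E'
from h import *
level('t2.png')
goto((.513,.188),.007,1.80)
E
```

```text
level world 553.7 14.8 size 277.8 45.9 yaw 0.24 | bay [-61.9 173. ] angle 26.2
t 5.5 tcp [0.5327 0.1983 0.1243] rot [3.087 0.014 1.798] q7 -0.49 F [ 0.8 -0.  -1. ]
delta tool -0.0056 -0.0215 0.1173 turn z -0.002
```

View pics/t2.png

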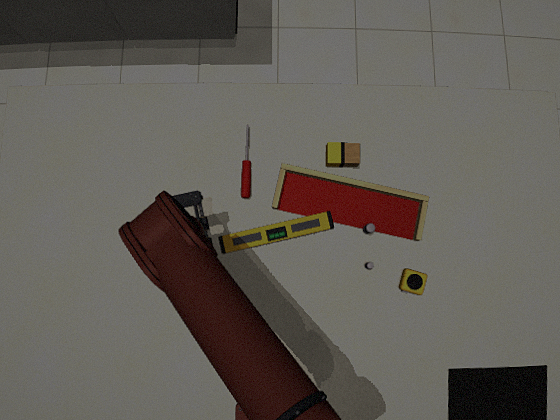

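The level is at bay (-62, 173), angle 26.2°. Sliding along its own axis clears the post by about 11 mm. Next I correct the tilt and lower behind the left end.

>>> send_rows:
  rows:
    - {"delta_pos": [-0.003, -0.023, 0], "rot": [0.054, 0.014, -0.013], "claw": 0.85}
    - {"delta_pos": [0, 0, 0.03], "rot": [0, 0, 0], "claw": 0.85}
    - {"delta_pos": [0, 0, 0.03], "rot": [0, 0, 0], "claw": 0.85}
    - {"delta_pos": [0, 0, 0.03], "rot": [0, 0, 0], "claw": 0.85}
    - {"delta_pos": [0, 0, 0.02], "rot": [0, 0, 0], "claw": 0.85}

```text
time: 6.12
tcp_pos: [0.5168, 0.1903, 0.0168]
tcp_rot: [3.132, 0.001, 1.793]
force: [0.4, 0.4, -0.4]
gripper_width: 0.0132
```

```bash
python3 - <<'E'
from h import *
goto((.511,.1896),.007,1.811)
E
```

```text
t 6.12 tcp [0.5168 0.1903 0.0168] rot [3.132e+00 1.000e-03 1.793e+00] q7 -0.57 F [ 0.4  0.4 -0.4]
delta tool 0.0006 -0.0058 0.0098 turn z -0.018
```

>>> send_rows:
  rows:
    - {"delta_pos": [0, -0.006, 0.008], "rot": [0, 0, -0.018], "claw": 0.85}
    - {"delta_pos": [-0.01, 0, 0], "rot": [0, 0, 0], "claw": 0.85}
    - {"delta_pos": [-0.012, 0, 0.001], "rot": [0, 0, 0], "claw": 0.85}
    - {"delta_pos": [-0.012, 0, 0.001], "rot": [0, 0, 0], "claw": 0.85}
    - {"delta_pos": [-0.012, 0, 0.001], "rot": [0, 0, 0], "claw": 0.85}
    - {"delta_pos": [-0.012, 0, 0.001], "rot": [0, 0, 0], "claw": 0.85}
    - {"delta_pos": [-0.012, 0, 0.001], "rot": [0, 0, 0], "claw": 0.85}
    - {"delta_pos": [-0.012, 0, 0.001], "rot": [0, 0, 0], "claw": 0.85}

```text
time: 7.12
tcp_pos: [0.5337, 0.1056, 0.0053]
tcp_rot: [3.127, 0.0, 1.809]
force: [-0.4, 2.4, 1.1]
gripper_width: 0.0133
```

```bash
python3 - <<'E'
from h import *
level('t3.png')
goto((.511,.1896),.007,1.811)
E
```

```text
level world 576.2 -66.4 size 243.9 45.9 yaw 0.239 | bay [-22.5  98.6] angle 26.1
t 7.17 tcp [0.5341 0.1032 0.0049] rot [3.127e+00 2.000e-03 1.807e+00] q7 -0.4 F [ 0.3 -0.   1.5]
delta tool 0.0894 -0.0022 -0.0021 turn z -0.004
```

>>> send_rows:
  rows:
    - {"delta_pos": [-0.012, 0, -0.001], "rot": [0, 0, 0], "claw": 0.85}
    - {"delta_pos": [-0.012, 0, 0], "rot": [0, 0, 0], "claw": 0.85}
    - {"delta_pos": [-0.012, 0, 0], "rot": [0, 0, 0], "claw": 0.85}
    - {"delta_pos": [-0.012, 0, 0], "rot": [0, 0, 0], "claw": 0.85}
    - {"delta_pos": [-0.012, 0, 0], "rot": [0, 0, 0], "claw": 0.85}
    - {"delta_pos": [-0.01, 0, 0], "rot": [0, 0, 0], "claw": 0.85}

```text
time: 7.92
tcp_pos: [0.551, 0.0306, 0.0057]
tcp_rot: [3.129, 0.001, 1.808]
force: [-0.3, 1.7, 1.4]
gripper_width: 0.013
```

```bash
python3 - <<'E'
from h import *
level('t4.png')
goto((.511,.1896),.007,1.811)
E
```

```text
level world 597.1 -156.1 size 214.8 45.9 yaw 0.236 | bay [17.2 15.5] angle 26.0
t 7.97 tcp [0.5514 0.0289 0.0056] rot [3.129e+00 2.000e-03 1.806e+00] q7 -0.26 F [-0.4 -1.3  0.1]
delta tool 0.1657 -0.0018 -0.0014 turn z -0.005
```

View pics/t4.png

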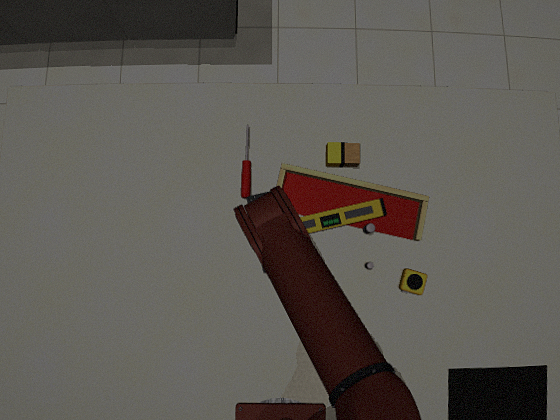

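The right end is now behind the post. The level is at bay (3, 44), angle 26°, clearing the post by about 12 mm. Next I swing the left end in by about 8° from the near side, push the end again, then swing fully.

>>> send_rows:
  rows:
    - {"delta_pos": [0.02, 0, 0], "rot": [0, 0, 0], "claw": 0.85}
    - {"delta_pos": [0, -0.02, -0.04], "rot": [0, 0, 0], "claw": 1}
    - {"delta_pos": [-0.02, -0.02, 0], "rot": [0, 0, 0], "claw": 1}
    - {"delta_pos": [-0.03, -0.02, 0], "rot": [0, 0, 0], "claw": 1}
    - {"delta_pos": [-0.03, 0, 0], "rot": [0, 0, 0], "claw": 1}
    - {"delta_pos": [0, 0, 0.02], "rot": [0, 0, 0], "claw": 1}
    - {"delta_pos": [0, 0, 0.015], "rot": [0, 0, 0], "claw": 1}

```text
time: 8.85
tcp_pos: [0.5045, -0.0353, 0.0102]
tcp_rot: [3.128, 0.003, 1.815]
force: [0.0, -0.5, 0.4]
gripper_width: 0.0006
```

```bash
python3 - <<'E'
from h import *
goto((.506,-.0427),.008,1.807)
E
```

```text
t 8.85 tcp [ 0.5045 -0.0353  0.0102] rot [3.128e+00 3.000e-03 1.815e+00] q7 -0.09 F [ 0.  -0.5  0.4]
delta tool -0.0075 -0.0004 0.0022 turn z 0.008
```

>>> send_rows:
  rows:
    - {"delta_pos": [0, 0.012, 0.002], "rot": [0, 0, 0], "claw": 1}
    - {"delta_pos": [0, 0.012, 0], "rot": [0, 0, 0], "claw": 1}
    - {"delta_pos": [0, 0.01, 0], "rot": [0, 0, 0], "claw": 1}
    - {"delta_pos": [0, 0.01, 0], "rot": [0, 0, 0], "claw": 1}

```text
time: 9.35
tcp_pos: [0.5491, -0.0199, 0.0076]
tcp_rot: [3.13, 0.001, 1.82]
force: [-0.9, -0.6, -0.9]
gripper_width: 0.0004
```

```bash
python3 - <<'E'
from h import *
level('t5.png')
goto((.511,.1896),.007,1.811)
E
```

```text
level world 606.5 -187.0 size 154.7 45.9 yaw 0.155 | bay [ 33.  -12.6] angle 21.3
t 9.4 tcp [ 0.5505 -0.0195  0.0079] rot [3.128e+00 1.000e-03 1.820e+00] q7 -0.14 F [ 0.6 -0.  -0.1]
delta tool 0.2124 0.0134 0.0009 turn z 0.009
```

View pics/t5.png

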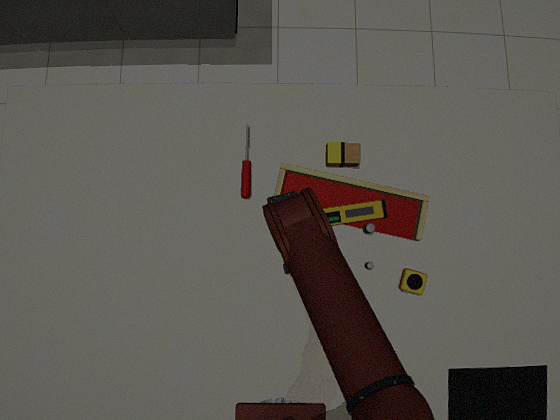

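>>> send_rows:
  rows:
    - {"delta_pos": [0, 0.009, 0], "rot": [0, 0, 0.03], "claw": 1}
    - {"delta_pos": [0, -0.025, 0], "rot": [0, 0, 0], "claw": 0.85}
    - {"delta_pos": [0, 0, -0.04], "rot": [0, 0, 0], "claw": 0.85}
    - {"delta_pos": [0.035, 0, 0], "rot": [0, 0, 0.05], "claw": 0.85}
    - {"delta_pos": [0.045, 0, 0], "rot": [0, 0, 0.05], "claw": 0.85}

```text
time: 10.02
tcp_pos: [0.5226, 0.0539, 0.0498]
tcp_rot: [3.125, -0.001, 1.672]
force: [0.5, 0.3, -0.2]
gripper_width: 0.0132
```

```bash
python3 - <<'E'
from h import *
level('t6.png')
goto((.511,.1896),.007,1.811)
E
```

```text
level world 602.3 -125.0 size 278.7 46.4 yaw 0.091 | bay [15.6 46.9] angle 17.7
t 10.07 tcp [0.5217 0.0616 0.0506] rot [ 3.123 -0.004  1.677] q7 -0.38 F [-0.7  6.5  1. ]
delta tool 0.1284 0.0029 0.0436 turn z -0.134
```

>>> send_rows:
  rows:
    - {"delta_pos": [-0.005, 0.03, 0], "rot": [0, 0, 0.015], "claw": 1}
    - {"delta_pos": [-0.005, 0.03, 0], "rot": [0, 0, 0], "claw": 1}
    - {"delta_pos": [0, 0, 0.02], "rot": [0, 0, 0], "claw": 1}
    - {"delta_pos": [0, 0, 0.015], "rot": [0, 0, 0], "claw": 1}

```text
time: 10.58
tcp_pos: [0.5864, 0.0601, 0.0174]
tcp_rot: [3.119, -0.004, 1.661]
force: [-0.3, -0.3, -0.3]
gripper_width: 0.0007
```

```bash
python3 - <<'E'
from h import *
goto((.5831,.052),.007,1.662)
E
```

```text
t 10.57 tcp [0.5864 0.0601 0.0174] rot [ 3.119 -0.004  1.661] q7 -0.44 F [-0.3 -0.3 -0.3]
delta tool -0.0078 -0.004 0.0104 turn z -0.001
```

>>> send_rows:
  rows:
    - {"delta_pos": [-0.008, -0.004, 0.009], "rot": [0.02, 0, 0], "claw": 1}
    - {"delta_pos": [-0.012, 0, 0], "rot": [0, 0, 0], "claw": 1}
    - {"delta_pos": [-0.012, 0, 0], "rot": [0, 0, 0], "claw": 1}
    - {"delta_pos": [-0.012, 0, 0], "rot": [0, 0, 0], "claw": 1}
    - {"delta_pos": [-0.012, 0, 0], "rot": [0, 0, 0], "claw": 1}
    - {"delta_pos": [-0.01, 0, 0], "rot": [0, 0, 0], "claw": 1}

```text
time: 11.32
tcp_pos: [0.5866, -0.0107, 0.0069]
tcp_rot: [-3.141, -0.004, 1.661]
force: [0.8, 0.8, -0.6]
gripper_width: 0.0006
```

```bash
python3 - <<'E'
from h import *
level('t7.png')
goto((.5831,.052),.007,1.662)
E
```

```text
level world 611.3 -216.5 size 184.3 45.9 yaw 0.093 | bay [ 44.  -40.5] angle 17.8
t 11.38 tcp [ 0.5868 -0.0126  0.0067] rot [-3.140e+00 -3.000e-03  1.659e+00] q7 -0.31 F [0.1 0.3 0.6]
delta tool 0.0646 0.0021 -0.0003 turn z -0.003
```

View pics/t7.png

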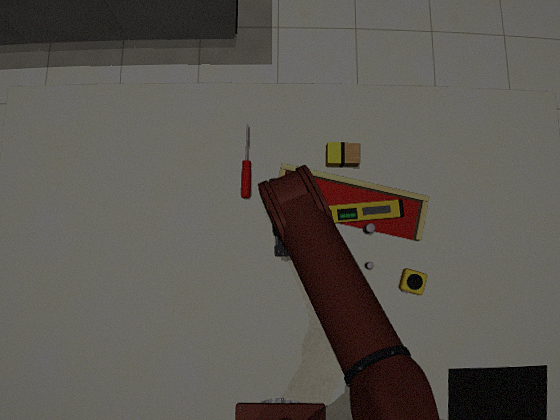

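The level is at bay (30, 4), angle 17.8°, with its right end behind the post and just short of the back board. Next I bring the open fingers round as a wide fence square to the bay, to swing the left end in.

>>> send_rows:
  rows:
    - {"delta_pos": [0.015, 0, 0], "rot": [0, 0, 0], "claw": 1}
    - {"delta_pos": [0, 0, -0.04], "rot": [0, 0, 0], "claw": 1}
    - {"delta_pos": [0, 0, -0.04], "rot": [0, 0, 0], "claw": 1}
    - {"delta_pos": [-0.04, -0.021, 0], "rot": [0, 0, 0], "claw": 0.5}
    - {"delta_pos": [-0.04, -0.021, 0], "rot": [0, 0, 0], "claw": 0}
    - {"delta_pos": [-0.04, -0.021, 0], "rot": [0, 0, 0], "claw": 0}

```text
time: 12.12
tcp_pos: [0.5343, -0.1134, 0.0901]
tcp_rot: [3.139, -0.005, 1.674]
force: [-0.2, -0.3, 0.4]
gripper_width: 0.0229
```

>>> send_rows:
  rows:
    - {"delta_pos": [0, 0, 0], "rot": [0, 0, -0.18], "claw": 0}
    - {"delta_pos": [0, 0, 0], "rot": [0, 0, -0.18], "claw": 0}
    - {"delta_pos": [0, 0, 0], "rot": [0, 0, -0.18], "claw": 0}
    - {"delta_pos": [0, 0, 0], "rot": [0, 0, -0.18], "claw": 0}
    - {"delta_pos": [0, 0, 0], "rot": [0, 0, -0.18], "claw": 0}
    - {"delta_pos": [0, 0, 0], "rot": [0, 0, -0.18], "claw": 0}
    - {"delta_pos": [0, 0, 0], "rot": [0, 0, -0.18], "claw": 0}

```text
time: 13.0
tcp_pos: [0.5341, -0.1075, 0.0915]
tcp_rot: [3.139, 0.003, 2.977]
force: [0.0, 0.1, -0.7]
gripper_width: 0.0855
```

```bash
python3 - <<'E'
from h import *
level('t8.png')
goto(b2w((-.055,.040)),.007,2.925)
E
```

```text
t 13.05 tcp [ 0.534  -0.1074  0.0914] rot [3.139e+00 2.000e-03 2.986e+00] q7 1.17 F [-0.5  0.4 -0.8]
delta tool 0.0007 -0.0094 0.0844 turn z 0.061
```

>>> send_rows:
  rows:
    - {"delta_pos": [0, -0.009, 0], "rot": [0, 0, 0.061], "claw": 0}
    - {"delta_pos": [0, 0, 0.03], "rot": [0, 0, 0], "claw": 0}
    - {"delta_pos": [0, 0, 0.03], "rot": [0, 0, 0], "claw": 0}
    - {"delta_pos": [0, 0, 0.018], "rot": [0, 0, 0], "claw": 0}

```text
time: 13.55
tcp_pos: [0.5346, -0.1164, 0.0131]
tcp_rot: [3.14, 0.006, 2.9]
force: [0.4, -0.0, 1.1]
gripper_width: 0.0868
```

```bash
python3 - <<'E'
from h import *
goto(b2w((.05,.040)),.007,2.925)
print(w2b(arm.observe()['tcp_pos']))
E
```

```text
t 13.55 tcp [ 0.5346 -0.1164  0.0131] rot [3.14  0.006 2.9  ] q7 1.03 F [ 0.4 -0.   1.1]
delta tool -0.1024 0.0017 0.0061 turn z -0.025
[-0.05239608  0.04075906]
```

>>> send_rows:
  rows:
    - {"delta_pos": [-0.01, 0, 0.005], "rot": [0, 0, -0.025], "claw": 0}
    - {"delta_pos": [-0.012, 0, 0], "rot": [0, 0, 0], "claw": 0}
    - {"delta_pos": [-0.012, 0, 0], "rot": [0, 0, 0], "claw": 0}
    - {"delta_pos": [-0.012, 0, 0], "rot": [0, 0, 0], "claw": 0}
    - {"delta_pos": [-0.012, 0, 0], "rot": [0, 0, 0], "claw": 0}
    - {"delta_pos": [-0.01, 0, 0], "rot": [0, 0, 0], "claw": 0}

```text
time: 14.3
tcp_pos: [0.6065, -0.1324, 0.01]
tcp_rot: [3.14, 0.007, 2.922]
force: [-0.8, 0.4, -0.5]
gripper_width: 0.0869
```

```bash
python3 - <<'E'
from h import *
level('t9.png');cap('scene','s9.png')
goto(b2w((.05,.040)),.007,2.925)
print(w2b(arm.observe()['tcp_pos']))
E
```

```text
t 14.4 tcp [ 0.6069 -0.1325  0.01  ] rot [3.14  0.008 2.922] q7 1.05 F [ 0.4  0.1 -1. ]
delta tool -0.0284 -0.0005 0.003 turn z -0.003
[0.02164347 0.04063124]
```

View pics/s9.png

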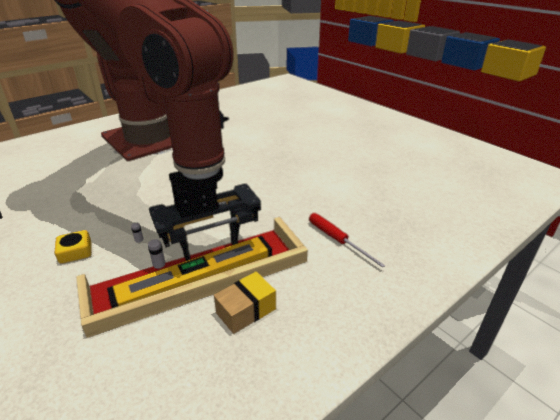

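The scene view shows the level inside the bay from (115,290) to (268,243), nearly parallel to the back board, with the post clear at (157,255). I push on gently.

>>> send_rows:
  rows:
    - {"delta_pos": [-0.01, 0, 0.002], "rot": [0, 0, 0], "claw": 0}
    - {"delta_pos": [-0.008, 0, 0], "rot": [0, 0, 0], "claw": 0}
    - {"delta_pos": [-0.005, 0, 0], "rot": [0, 0, 0], "claw": 0}
    - {"delta_pos": [-0.003, 0, 0], "rot": [0, 0, 0], "claw": 0}

```text
time: 14.9
tcp_pos: [0.6327, -0.1385, 0.0078]
tcp_rot: [3.141, 0.006, 2.921]
force: [-1.8, 0.5, 2.0]
gripper_width: 0.0869
```

```bash
python3 - <<'E'
from h import *
goto(b2w((.05,.040)),.007,2.925)
print(w2b(arm.observe()['tcp_pos']))
E
```

```text
t 14.9 tcp [ 0.6327 -0.1385  0.0078] rot [3.141 0.006 2.921] q7 1.06 F [-1.8  0.5  2. ]
delta tool -0.0019 -0.0003 0.0008 turn z -0.004
[0.04811715 0.04033799]
```

>>> send_rows:
  rows:
    - {"delta_pos": [-0.003, 0, 0], "rot": [0, 0, 0], "claw": 0}
    - {"delta_pos": [-0.003, 0, 0], "rot": [0, 0, 0], "claw": 0}

```text
time: 15.15
tcp_pos: [0.6345, -0.1389, 0.0074]
tcp_rot: [-3.14, -0.003, 2.924]
force: [-19.7, 1.7, 12.9]
gripper_width: 0.0872
```

```bash
python3 - <<'E'
from h import *
goto(b2w((.05,.040)),.007,2.925)
s=arm.observe();print(w2b(s['tcp_pos']),s['wrist_torque'])
E
```

```text
t 15.15 tcp [ 0.6345 -0.1389  0.0074] rot [-3.140e+00 -3.000e-03  2.924e+00] q7 1.06 F [-19.7   1.7  12.9]
delta tool -0.0 -0.0003 0.0004 turn z -0.001
[0.04997809 0.04027431] [1.1002731  3.85737273 0.8827346 ]
```

Force is 20 N with the TCP at bay x = 50 mm, where the seated front face is expected. I back off, lift, move clear and check.

>>> send_rows:
  rows:
    - {"delta_pos": [0.008, 0, 0], "rot": [0, 0, 0], "claw": 0}
    - {"delta_pos": [0.02, 0, 0], "rot": [0, 0, 0], "claw": 0}
    - {"delta_pos": [0.03, 0, 0], "rot": [0, 0, 0], "claw": 0}
    - {"delta_pos": [0.01, 0, -0.05], "rot": [0, 0, 0], "claw": 0}
    - {"delta_pos": [0, 0, -0.06], "rot": [0, 0, 0], "claw": 0}
    - {"delta_pos": [0, 0, -0.06], "rot": [0, 0, 0], "claw": 0}
    - {"delta_pos": [0, 0.05, -0.01], "rot": [0, 0, 0], "claw": 0}
    - {"delta_pos": [0, 0.06, 0], "rot": [0, 0, 0], "claw": 0}
    - {"delta_pos": [0, 0.06, 0], "rot": [0, 0, 0], "claw": 0}
    - {"delta_pos": [0, 0.06, 0], "rot": [0, 0, 0], "claw": 0}
    - {"delta_pos": [0, 0.06, 0], "rot": [0, 0, 0], "claw": 0}
    - {"delta_pos": [0, 0, 0], "rot": [0, 0, 0], "claw": 0}

```text
time: 16.65
tcp_pos: [0.6343, 0.1651, 0.1943]
tcp_rot: [3.141, 0.011, 2.917]
force: [0.4, 0.3, 0.1]
gripper_width: 0.0867
```

```bash
python3 - <<'E'
from h import *
c=level('t10.png');s=cap('scene')
print(arm.observe()['tcp_pos'],arm.observe()['dq'].round(3))
a=cv2.resize(c['pixels'][110:310,200:440],(400,333),interpolation=cv2.INTER_CUBIC);b=cv2.resize(s['pixels'][190:340,60:320],(400,333),interpolation=cv2.INTER_CUBIC)
cv2.imwrite('pics/fin.png',cv2.convertScaleAbs(np.hstack([a,b])[:,:,::-1],alpha=1.3))
E
```

```text
level world 655.1 -190.3 size 279.4 45.5 yaw -0.214 | bay [81.1 -5.4] angle 0.2
[0.63539218 0.15864154 0.19391389] [ 0.052 -0.008  0.022  0.006  0.003  0.004  0.006]
```

View pics/fin.png

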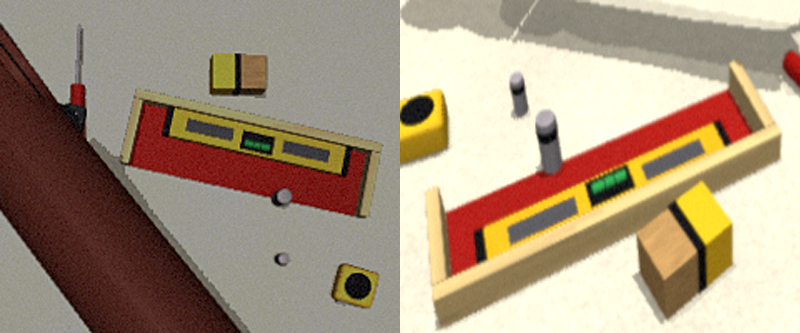

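```bash
python3 - <<'E'
from h import *
print(arm.hand_in())
E
```

```text
the job is handed in; nothing more can be done
None
```

The spirit level is in the bay with its long side against the back board, and the job is handed in after about 17 s of robot time. I pushed it flat on the counter throughout, in this order:

1. Angled it about 26°.
2. Slid its right end in behind the large post.
3. Swung its left end in with the open fingers as a wide fence.
4. Pressed it onto the back board with about 20 N.

**Level:** in the last top view its centre was at bay x 81 mm (82 mm is ideal) and y -5 mm, turned 0.2° from the board. The difference is within the 2 mm calibration error, so the camera alone cannot rule out a gap of about 1 mm. The contact force came at the expected position.

**Bystanders:** the tape measure, carton, screwdriver and small look-alike post looked unmoved in the pictures. I did not measure them again, and the arm partly hid the screwdriver in the final view.

**Hand:** it finished about 190 mm above the counter, touching nothing, still settling slightly just before I handed in.

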